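# Start up the airbrush station

### The arm

A 7-joint arm with a two-finger parallel gripper is mounted at the origin on the work surface. World frame = base frame: x ahead of the robot, y to its left, z up, the work surface at z = 0. Lengths are in m, angles in rad, forces in N, time in s.
With the tool pointing down it reaches from about 0.425 to 0.925 m from the base axis. Payload 6.8 kg.
Tool frame: the origin (TCP) lies midway between the tips of the shut fingers; the grasp point (between the pads) lies 19 mm behind it; z points along the fingers, y is the direction in which the jaws open and shut (so a half turn about z gives the same grasp; the last joint's range is limited). The gripper opens to 88 mm and grips with 3 to 60 N. Pads are 20 mm wide; open, the fingers measure 115 mm over their backs; the gripper's body (75 mm by 178 mm) begins 61 mm behind the grasp point.
Start: joints at [1.187, 0.477, 0.022, 1.555, -0.011, 1.109, -0.083], TCP at [0.184, -0.65, 0.223] pointing down, gripper open.
Joint ranges: [-2.96, 2.96], [-0.34, 2.1], [-1.41, 1.46], [0.24, 2.44], [-1.37, 4.51], [0.17, 1.92], [-2.96, 2.96]. Speed limits (rad/s): [2.39, 2.39, 3.14, 3.14, 3.14, 3.14, 3.14].

### API

Orientations are given as a unit quaternion [x, y, z, w].
In Python, from cell import r, eyes, order gives the robot as it stands.
- The arm moves only by the tool arm_command, never from a script. Its argument "targets" is a list of rows, each an object of numbers: "x", "y", "z": the shift along the world's x, y, z in cm; "roll": the turn about the world's z in rad; "claw": the finger opening in cm, from 0 to 8.78. In form: [{"x": .., "y": .., "z": .., "roll": .., "claw": ..}, ...]. A call has 1 to 12 rows; each row shifts and turns the pose as measured when the row begins; what a row does not reach is not made up. A row lasts 1/12 s, in which the tool goes at most 41.7 mm and 7.16 degrees, less where a joint would pass 70% of its speed; a pose out of reach is approached as far as the arm can. A call is refused whole if a number of a shift passes 4.17 or a number of a turn 0.125, either way. A call with a gripper value outside its range is refused whole. The fingers move at their own pace and stop on an object; the grip force is fixed at half the most. Time passes only in rows, so rows that do not move let the fingers close. It gives the time, the measured TCP pose, the force and the opening at its end, in the units of the state.
- r.get_obs(): the state, without advancing time (a new reading comes with each control period).
- eyes.snapshot(name): name is "side" or "top" or "wrist"; returns a dict with "frame" (384x512x3 uint8, red, green, blue), "K" (3x3 intrinsics, pixels), "position" and "attitude" of the camera in the world; the wrist camera has in their place "tool_from_camera" (4x4, takes a point from camera to tool coordinates, whose origin is the TCP and whose axes are the flange's). Camera axes: x right, y up, looking along -z (the intrinsics and any distortion apply to the point x, -y, -z); pixel columns grow to the right and rows downward; lengths in m; the calibration is good to about 2 mm. A picture is of the moment at which its call begins: read the wrist's pose just before it. There is no depth.
- order.finish_job(): hands the job in, once; it reports no verdict.
The state is a dict: "time": time; "joint_positions": joint angles; "qd": joint speeds; "effort": joint torques, N m; "tcp_pos": TCP position; "tool_rot": TCP orientation; "contact_force": force on the tool from outside, world axes, zero at the start; "moment": the same for the moment, N m; "gripper_width": opening from 0.0 (shut) to 1.0 (fully open).
Only numpy, scipy, OpenCV 4.12 (cv2) and the standard library are available. Lean on these libraries where they do the work, as an engineer would, in place of code of your own. Each camera call takes 0.05 s, during which the arm holds its last target. There are 200 camera calls.

### The job

Get the airbrush station ready with the fingertips: first press the raised half of the wide rocker on the switch box all the way down to start the extractor fan, then press the bleed button on top of the moisture trap fully down, keep it down for two seconds and let it come up again, and last push the round start switch on the compressor right in. Only press: do not pick up, shove or tip the trap, leave the narrow lamp rocker off, and leave the paints and everything else where they stand.

Things in the scene. Friction and masses are not known exactly. Their poses are not given: they have to be found in the camera images.
- switch_box: Low aluminium switch box fixed to the bench, 110 x 130 mm, 40 mm tall; origin under its centre, z up, its +x roughly away from the robot (up to 0.5 rad off). On it two black V-shaped rockers, each 56 mm long along the box's x: the wide one (40 mm, extractor fan) centred 25 mm to its +y, the narrow one (18 mm, bench lamp) 41 mm to its -y.
- fan_rocker (a joint): Wide rocker's angle, rad. Its hinge line runs along the box's y at box x = 0, 46 mm above the bench. 0 = off: the half on the box's +x side slopes up by 0.44 rad, its end 58 mm above the bench; the other half lies level. 0.44 = on: the +x half lies level, its face at 46 mm. Press the raised half, about 4 N at 18 mm from the hinge; it stays where it is left.
- fan_press (a point): Point on the face of the raised half of the wide rocker, 18 mm from its hinge line, mid width; it moves with the rocker.
- lamp_rocker (a joint): The narrow rocker's angle, rad, built like the wide one: 0 = off. To be left off.
- trap: Moisture trap, loose on the bench, about 0.8 kg: a clear bowl 42 mm across on a dark steel foot 84 mm across, with a metal head 48 mm across, two brass stubs at its sides (72 mm tip to tip) and an upright round steel bleed button in the middle of its head; origin under the centre of the foot, z up.
- bleed_button (a joint): Travel of the bleed button, m: 0 = out, 0.006 = fully down. Spring loaded, 1.5 N to start and 5 N fully down; it comes back up by itself.
- bleed_top (a point): Centre of the top of the bleed button (26 mm across, 97 mm above the bench when out, 91 mm when fully down; its collar, 36 mm across, is at 86 mm). It moves with the button.
- compressor: Small grey compressor fixed to the bench, 105 x 130 mm, its top 72 mm above the bench; origin under its centre, z up. Its round push-in start switch sits on top, 30 mm to its +y; a fixed metal bar-grip regulator knob (26 mm across, up to 86 mm above the bench) stands 40 mm to its -y and 25 mm to its +x.
- start_switch (a joint): Travel of the start switch, m: 0 = out (off), 0.008 = pushed fully in (on). It takes about 5 N and stays where it is left.
- start_top (a point): Centre of the top of the start switch (32 mm across, 88 mm above the bench when out, 80 mm when fully in; the collar round it, 44 mm across, is at 76 mm). It moves with the switch.
- paint_a: Bystander: dropper paint bottle, 25 mm across, 82 mm tall, with a tapered nozzle; loose, origin under its middle.
- paint_b: Bystander: dropper paint bottle, 25 mm across, 82 mm tall, with a tapered nozzle; loose, origin under its middle.
- paint_c: Bystander: dropper paint bottle, 25 mm across, 82 mm tall, with a tapered nozzle; loose, origin under its middle.
- thinner: Bystander: capped thinner jar, 48 mm across, 70 mm tall; loose, origin under its middle.
- mix_cup: Bystander: small steel mixing cup, 48 mm across, 30 mm tall; loose, origin under its middle.
- tape_roll: Bystander: roll of masking tape lying flat, 48 mm across, 18 mm tall; loose, origin under its middle.
- handle: Bystander: turned wooden painting handle standing up, 36 mm across, 62 mm tall; loose, origin under its middle.
- brush: Bystander: paint brush lying flat, about 145 mm long along its y, 8 mm thick; loose, origin under its middle, on the bench.

How it is judged:
By the outcome, as a careful person would: the job done as asked, in the order asked, and still so for the second after the job is handed in, with the robot touching nothing.
It also fails if it takes over 56 s, if anything falls off the work surface, if the arm or the gripper's body presses on something with over 40 N, if the wrist force passes 120 N, or if a joint passes its speed limit or range.

## Working session

There is one attempt and no reset: what is moved stays moved. The work goes in short steps, Python scripts to look and compute and a tool call to move; the robot and the scene stay as the last step left them, time stands still between calls to the robot, and variables do not carry over. Pictures are saved under pics/ and viewed, about 8 in all and at most 12, crops included, and the job is handed in when it is done.

Besides the shell and the picture viewer there is one more tool, called after "Request:" by a JSON object that holds its "method" and its "body", one argument or row to a line. arm_command: Moves the arm, as the interface text tells. Its arguments: {"type":"object","properties":{"targets":{"type":"array","items":{"type":"object","properties":{"x":{"type":"number"},"y":{"type":"number"},"z":{"type":"number"},"roll":{"type":"number"},"claw":{"type":"number"}}}}},"required":["targets"]}

```bash
mkdir -p pics; ls
cat > h.py <<'E'
from cell import r, eyes, order
import numpy as np, cv2
from scipy.spatial.transform import Rotation as R
def rot(a):
    a=np.array(a,float); return a if a.shape==(3,3) else R.from_quat(a).as_matrix()
def snap(name):
    o=r.get_obs(); s=eyes.snapshot(name)
    if name=="wrist":
        T=np.array(s["tool_from_camera"]); W=np.eye(4); W[:3,:3]=rot(o["tool_rot"]); W[:3,3]=o["tcp_pos"]
        C=W@T; s["P"],s["A"]=C[:3,3],C[:3,:3]
    else: s["P"],s["A"]=np.array(s["position"]),rot(s["attitude"])
    return s
def ray(s,u,v):
    d=np.linalg.inv(s["K"])@[u,v,1]; return s["A"]@(d*[1,-1,-1])
def onz(s,u,v,z):
    d=ray(s,u,v); return s["P"]+d*(z-s["P"][2])/d[2]
def proj(s,p):
    c=s["A"].T@(np.array(p)-s["P"]); q=np.array(s["K"])@(c*[1,-1,-1]); return q[:2]/q[2]
def save(s,n): cv2.imwrite(n,cv2.cvtColor(s["frame"],cv2.COLOR_RGB2BGR))
E
python3 - <<'E'
from h import *
import pickle
print(r.get_obs())
for n in("top","side"):
    s=snap(n); save(s,f"pics/{n}0.png"); print({k:v for k,v in s.items() if k!="frame"}); pickle.dump(s,open(n+"0.pkl","wb"))
E
```

```text
pics
{'time': 0.0, 'joint_positions': array([ 1.18687059,  0.47777992,  0.02231959,  1.55644352, -0.01151856,
        1.10935621, -0.08311225]), 'qd': array([ 0.0018942 ,  0.00031304, -0.00144528,  0.00169081,  0.00146151,
        0.00099279,  0.00042979]), 'effort': array([-7.69140133e-04, -5.82859433e+01,  1.53433096e+00, -2.72611642e+01,
       -5.43872535e-02,  1.69392693e-02,  1.62887077e-04]), 'tcp_pos': array([ 0.18366182, -0.64888575,  0.22169825]), 'tool_rot': array([ 9.90503346e-01,  1.37485478e-01, -1.83200582e-04, -9.11505034e-04]), 'contact_force': array([-0.11625402, -0.71281112,  0.62734081]), 'moment': array([-0.00864043, -0.01726321, -0.02245436]), 'gripper_width': 0.998770649332969}
{'K': array([[477.32695339,   0.        , 255.41331823],
       [  0.        , 477.32695339, 189.88309591],
       [  0.        ,   0.        ,   1.        ]]), 'position': array([ 0.4414614 , -0.00556682,  1.09573037]), 'attitude': array([ 0.04104875, -0.03603761, -0.70225887,  0.70982305]), 'P': array([ 0.4414614 , -0.00556682,  1.09573037]), 'A': array([[ 0.01106754,  0.99400048, -0.10881436],
       [-0.99991767,  0.01029495, -0.00765923],
       [-0.00649304,  0.10889017,  0.99403258]])}
{'K': array([[479.71790051,   0.        , 254.36081472],
       [  0.        , 479.71790051, 189.99961315],
       [  0.        ,   0.        ,   1.        ]]), 'position': array([ 0.4243505 , -0.86329479,  0.66838985]), 'attitude': array([ 0.47682814, -0.04151376, -0.0692419 ,  0.87528115]), 'P': array([ 0.4243505 , -0.86329479,  0.66838985]), 'A': array([[ 0.98696433,  0.0816224 , -0.13870539],
       [-0.16080211,  0.53568097, -0.82896838],
       [ 0.00663945,  0.84046635,  0.54182307]])}
```

View pics/top0.png

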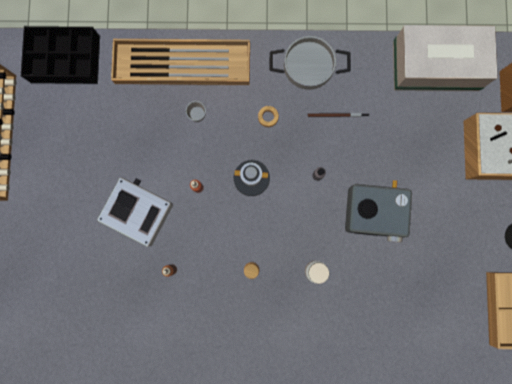

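View pics/side0.png

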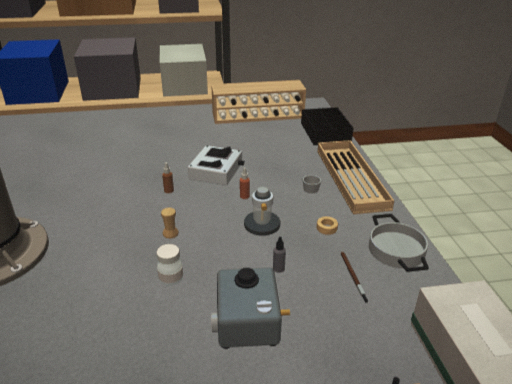

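The top view shows the box at about (135,210), the trap at (251,175) and the compressor at (380,210). In the box, the wide rocker is at (123,206) and its raised end is up and to the right. Next I measure with masks.

Run:
```python
from h import *
import pickle
s=pickle.load(open("top0.pkl","rb")); f=s["frame"]; g=cv2.cvtColor(f,cv2.COLOR_RGB2GRAY)
def blobs(m,win,amin=60):
    x0,y0,x1,y1=win; z=np.zeros_like(m); z[y0:y1,x0:x1]=m[y0:y1,x0:x1]
    return [c for c in cv2.findContours(z,cv2.RETR_EXTERNAL,cv2.CHAIN_APPROX_NONE)[0] if cv2.contourArea(c)>amin]
for nm,m,w,z in(("box",(g>140).astype(np.uint8),(90,170,180,250),.04),("rock",(g<50).astype(np.uint8),(100,183,168,240),.047),
   ("foot",(g<65).astype(np.uint8),(225,150,280,205),.008),("start",(g<35).astype(np.uint8),(350,190,412,240),.088),("knob",(g>140).astype(np.uint8),(390,190,412,212),.08),("trap head",(g>110).astype(np.uint8),(228,150,275,200),.085)):
    for c in blobs(m,w):
        (a,b),(ww,hh),t=cv2.minAreaRect(c); P=np.array([onz(s,*p,z)[:2] for p in cv2.boxPoints(((a,b),(ww,hh),t))])
        e=P[1]-P[0],P[2]-P[1]
        print(nm,np.round((a,b),1),onz(s,a,b,z).round(3),[ (np.linalg.norm(k).round(3),np.arctan2(k[1],k[0]).round(2)) for k in e])
# compressor
hsv=cv2.cvtColor(f,cv2.COLOR_RGB2HSV); print(f[225,385],f[260,200],f[173,251],f[165,251])
v=np.hstack([cv2.resize(f[145:205,215:285],(400,343)),cv2.resize(f[170:250,90:183],(400,343))])
v2=cv2.resize(f[175:247,335:419],(400,343)); 
v=np.vstack([v,np.hstack([v2,v2])])[:600]
cv2.imwrite("pics/crop.png",v[:,:,::-1])
```

```text
box [132.8 211.5] [0.506 0.274 0.04 ] [(np.float64(0.108), np.float64(-0.44)), (np.float64(0.129), np.float64(-2.03))]
rock [149.4 218.7] [0.49  0.235 0.047] [(np.float64(0.055), np.float64(-0.43)), (np.float64(0.017), np.float64(-2.02))]
rock [122.9 205.2] [0.519 0.295 0.047] [(np.float64(0.056), np.float64(-0.43)), (np.float64(0.04), np.float64(-2.02))]
foot [250.8 185.8] [0.57  0.014 0.008] [(np.float64(0.043), np.float64(-0.02)), (np.float64(0.079), np.float64(-1.59))]
start [367.5 208.5] [ 0.515 -0.235  0.088] [(np.float64(0.036), np.float64(-1.56)), (np.float64(0.036), np.float64(3.13))]
knob [401.3 199.8] [ 0.535 -0.309  0.08 ] [(np.float64(0.023), np.float64(-0.79)), (np.float64(0.024), np.float64(-2.37))]
trap head [251.  183.5] [0.566 0.012 0.085] [(np.float64(0.098), np.float64(-1.56)), (np.float64(0.067), np.float64(-3.13))]
trap head [243.8 165.5] [0.604 0.028 0.085] [(np.float64(0.063), np.float64(-0.96)), (np.float64(0.091), np.float64(-2.55))]
[ 87  97 103] [111 114 121] [137 144 151] [ 91  97 102]
```

View pics/crop.png

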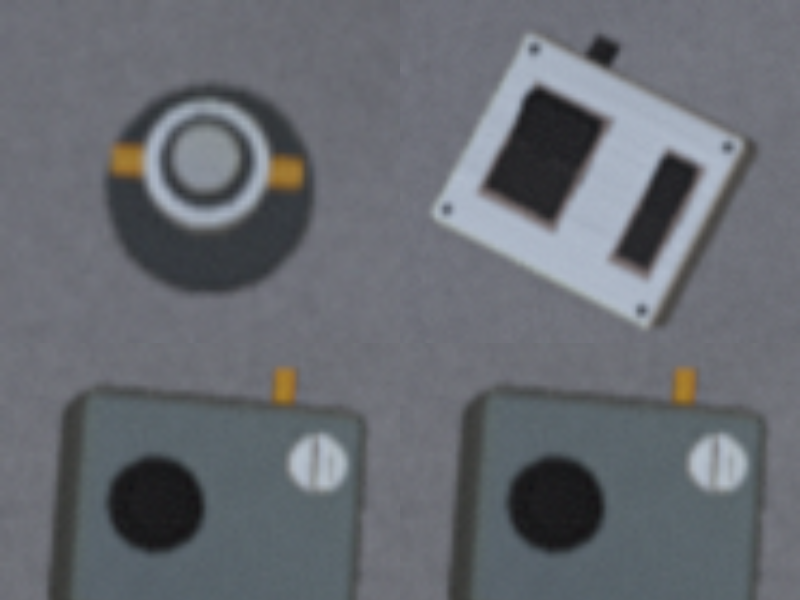

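Everything agrees with the given sizes. Box yaw is about -0.44, and the wide rocker is at (0.518, 0.296). I shut the fingers and head over the compressor, then look from close by.

Request:
{"method": "arm_command", "body": {
  "targets": [
    {"x":2.6,"y":3.2,"roll":-0.06,"claw":0},
    {"x":2.6,"y":3.2,"roll":-0.06,"claw":0},
    {"x":2.6,"y":3.2,"roll":-0.06,"claw":0},
    {"x":2.6,"y":3.2,"roll":-0.06,"claw":0},
    {"x":2.6,"y":3.2,"roll":-0.06,"claw":0},
    {"x":2.6,"y":3.2,"roll":-0.06,"claw":0},
    {"x":2.6,"y":3.2,"roll":-0.06,"claw":0},
    {"x":2.6,"y":3.2,"roll":-0.06,"claw":0},
    {"x":2.6,"y":3.2,"roll":-0.06,"claw":0},
    {"x":2.6,"y":3.2,"roll":-0.06,"claw":0},
    {"x":2.6,"y":3.2,"roll":-0.06,"claw":0},
    {"x":2.6,"y":3.2,"roll":-0.06,"claw":0}
  ]
}}

```text
schema error: expected keys x, y, z, roll, claw
```

Request:
{"method": "arm_command", "body": {
  "targets": [
    {"x":2.6,"y":3.2,"z":0,"roll":-0.06,"claw":0},
    {"x":2.6,"y":3.2,"z":0,"roll":-0.06,"claw":0},
    {"x":2.6,"y":3.2,"z":0,"roll":-0.06,"claw":0},
    {"x":2.6,"y":3.2,"z":0,"roll":-0.06,"claw":0},
    {"x":2.6,"y":3.2,"z":0,"roll":-0.06,"claw":0},
    {"x":2.6,"y":3.2,"z":0,"roll":-0.06,"claw":0},
    {"x":2.6,"y":3.2,"z":0,"roll":-0.06,"claw":0},
    {"x":2.6,"y":3.2,"z":0,"roll":-0.06,"claw":0},
    {"x":2.6,"y":3.2,"z":0,"roll":-0.06,"claw":0},
    {"x":2.6,"y":3.2,"z":0,"roll":-0.06,"claw":0},
    {"x":2.6,"y":3.2,"z":0,"roll":-0.06,"claw":0},
    {"x":2.6,"y":3.2,"z":0,"roll":-0.06,"claw":0}
  ]
}}

```text
time: 1.1
tcp_pos: [0.4848, -0.2607, 0.217]
tool_rot: [0.969, -0.247, -0.005, -0.003]
contact_force: [0.4, -1.1, -0.8]
gripper_width: 0.126
```

Run:
```python
from h import *
import pickle
s=snap("wrist"); save(s,"pics/w1.png"); pickle.dump(s,open("w1.pkl","wb")); print(s["tool_from_camera"],s["K"]); print(proj(s,[.515,-.235,.088]),proj(s,r.get_obs()["tcp_pos"]))
t=pickle.load(open("top0.pkl","rb")); print(onz(t,250.9,172.5,.097))
```

```text
[[ 4.96209524e-04  9.57838254e-01  2.87307559e-01  8.05084451e-02]
 [ 9.99999856e-01 -4.17254769e-04 -3.36040146e-04  6.72064767e-04]
 [-2.01991658e-04  2.87307684e-01 -9.57838323e-01 -1.61602121e-01]
 [ 0.00000000e+00  0.00000000e+00  0.00000000e+00  1.00000000e+00]] [[311.94705017   0.         257.11133549]
 [  0.         311.94705017 188.60686453]
 [  0.           0.           1.        ]]
[217.7799776  166.11978236] [236.60622457 240.5732301 ]
[0.58764726 0.01207608 0.097     ]
```

View pics/w1.png

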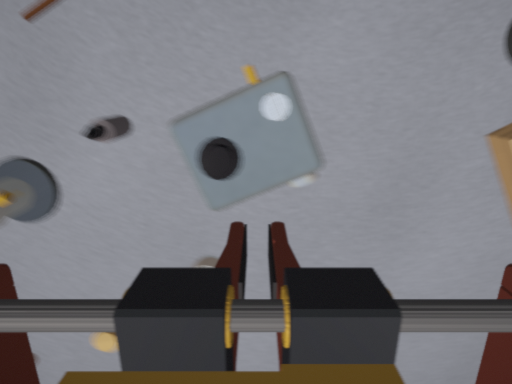

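Request:
{"method": "arm_command", "body": {
  "targets": [
    {"x":0.2,"y":4.1,"z":0,"roll":0,"claw":0},
    {"x":0.2,"y":4.1,"z":0,"roll":0,"claw":0},
    {"x":0.2,"y":4.1,"z":0,"roll":0,"claw":0},
    {"x":0.2,"y":4.1,"z":0,"roll":0,"claw":0},
    {"x":0.2,"y":4.1,"z":0,"roll":0,"claw":0},
    {"x":0.2,"y":4.1,"z":0,"roll":0,"claw":0},
    {"x":0.2,"y":4.1,"z":0,"roll":0,"claw":0},
    {"x":0.2,"y":4.1,"z":0,"roll":0,"claw":0},
    {"x":0,"y":4.1,"z":0,"roll":0,"claw":0},
    {"x":0,"y":4.1,"z":0,"roll":0,"claw":0},
    {"x":0,"y":4.1,"z":0,"roll":0,"claw":0},
    {"x":0,"y":4.1,"z":0,"roll":0,"claw":0}
  ]
}}

```text
time: 2.15
tcp_pos: [0.5016, 0.2352, 0.2147]
tool_rot: [0.969, -0.246, -0.005, -0.003]
contact_force: [1.4, -0.5, 0.7]
gripper_width: 0.003
```

Request:
{"method": "arm_command", "body": {
  "targets": [
    {"x":0,"y":2,"z":0,"roll":0,"claw":0},
    {"x":0,"y":0,"z":0,"roll":0,"claw":0},
    {"x":0,"y":0,"z":0,"roll":0,"claw":0},
    {"x":0,"y":0,"z":0,"roll":0,"claw":0}
  ]
}}

```text
time: 2.48
tcp_pos: [0.498, 0.2661, 0.2135]
tool_rot: [0.971, -0.238, -0.007, -0.004]
contact_force: [0.7, -0.2, -0.6]
gripper_width: 0.007
```

Run:
```python
from h import *
import pickle
s=snap("wrist"); save(s,"pics/w2.png"); pickle.dump(s,open("w2.pkl","wb"))
for p in ([.506,.274,.04],[.518,.296,.046],[.533,.289,.054],[.490,.235,.046]): print(proj(s,p).round(1))
g=cv2.cvtColor(s["frame"],cv2.COLOR_RGB2GRAY)
for c in cv2.findContours((g<60).astype(np.uint8),cv2.RETR_LIST,cv2.CHAIN_APPROX_NONE)[0]:
    if cv2.contourArea(c)>300: print(cv2.minAreaRect(c))
print(r.get_obs()["tcp_pos"])
```

```text
[247.5 165.8]
[224.1 166.6]
[222.  152.9]
[286.3 163.7]
((493.5, 358.0), (50.0, 35.0), 90.0)
((18.5, 357.5), (51.0, 37.0), 90.0)
((385.0, 292.5), (141.0, 252.0), 90.0)
((128.00001525878906, 296.5), (148.99996948242188, 255.99996948242188), 90.0)
((225.14048767089844, 163.49560546875), (52.09956741333008, 37.48170471191406), 88.21009063720703)
((288.0, 162.0), (52.0, 16.0), 90.0)
[0.49813331 0.26531825 0.21345263]
```

View pics/w2.png

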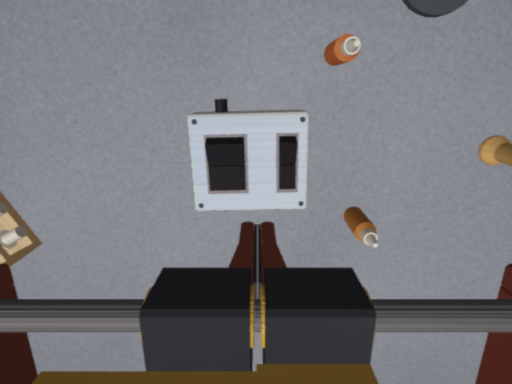

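The wrist view shows the wide rocker at (225,163), within about 1 mm of the prediction. I move over fan_press.

Request:
{"method": "arm_command", "body": {
  "targets": [
    {"x":1.8,"y":1.2,"z":-2,"roll":0.03,"claw":0},
    {"x":1.8,"y":1.1,"z":-3,"roll":0,"claw":0},
    {"x":0,"y":0,"z":-3,"roll":0,"claw":0},
    {"x":0,"y":0,"z":-3,"roll":0,"claw":0},
    {"x":0,"y":0,"z":-1.5,"roll":0,"claw":0},
    {"x":0,"y":0,"z":0,"roll":0,"claw":0},
    {"x":0,"y":0,"z":0,"roll":0,"claw":0}
  ]
}}

```text
time: 3.12
tcp_pos: [0.5418, 0.2723, 0.0858]
tool_rot: [0.973, -0.233, -0.003, -0.002]
contact_force: [-0.1, -0.3, -0.2]
gripper_width: 0.005
```

Request:
{"method": "arm_command", "body": {
  "targets": [
    {"x":-0.7,"y":1.6,"z":0,"roll":0,"claw":0},
    {"x":0,"y":0,"z":0,"roll":0,"claw":0},
    {"x":0,"y":0,"z":0,"roll":0,"claw":0}
  ]
}}

```text
time: 3.37
tcp_pos: [0.5377, 0.2838, 0.0887]
tool_rot: [0.972, -0.236, -0.001, -0.002]
contact_force: [0.3, -0.8, -0.5]
gripper_width: 0.005
```

Request:
{"method": "arm_command", "body": {
  "targets": [
    {"x":-0.3,"y":0.5,"z":-1.5,"roll":0,"claw":0},
    {"x":0,"y":0,"z":-0.8,"roll":0,"claw":0},
    {"x":0,"y":0,"z":0,"roll":0,"claw":0},
    {"x":0,"y":0,"z":0,"roll":0,"claw":0}
  ]
}}

```text
time: 3.7
tcp_pos: [0.539, 0.2865, 0.07]
tool_rot: [0.971, -0.238, 0.002, -0.003]
contact_force: [0.5, -0.6, 0.7]
gripper_width: 0.004
```

Request:
{"method": "arm_command", "body": {
  "targets": [
    {"x":-0.4,"y":0.1,"z":-0.8,"roll":0,"claw":0},
    {"x":-0.1,"y":0,"z":-0.5,"roll":0,"claw":0},
    {"x":0,"y":0,"z":-0.5,"roll":0,"claw":0},
    {"x":0,"y":0,"z":-0.4,"roll":0,"claw":0}
  ]
}}

```text
time: 4.03
tcp_pos: [0.5377, 0.2861, 0.0499]
tool_rot: [0.971, -0.239, 0.006, -0.005]
contact_force: [-0.9, -1.2, 2.0]
gripper_width: 0.004
```

Request:
{"method": "arm_command", "body": {
  "targets": [
    {"x":0,"y":0,"z":-0.3,"roll":0,"claw":0},
    {"x":0,"y":0,"z":-0.2,"roll":0,"claw":0}
  ]
}}

```text
time: 4.2
tcp_pos: [0.5381, 0.2861, 0.046]
tool_rot: [0.971, -0.239, 0.006, -0.005]
contact_force: [-7.9, -5.9, 34.7]
gripper_width: 0.004
```

The force rose to 35 N at z = 0.046, the level the rocker should reach, so it is against its stop. I lift and check by picture.

Request:
{"method": "arm_command", "body": {
  "targets": [
    {"x":0,"y":0,"z":1.5,"roll":0,"claw":0},
    {"x":0,"y":0,"z":3,"roll":0,"claw":0},
    {"x":-1,"y":0,"z":3,"roll":0,"claw":0},
    {"x":-1.5,"y":-0.5,"z":3,"roll":0,"claw":0},
    {"x":-1.5,"y":-1,"z":3,"roll":0,"claw":0},
    {"x":0,"y":0,"z":0,"roll":0,"claw":0},
    {"x":0,"y":0,"z":0,"roll":0,"claw":0},
    {"x":0,"y":0,"z":0,"roll":0,"claw":0}
  ]
}}

```text
time: 4.87
tcp_pos: [0.4919, 0.2715, 0.1818]
tool_rot: [0.971, -0.238, 0.002, -0.003]
contact_force: [0.8, 0.4, -0.4]
gripper_width: 0.002
```

Run:
```python
from h import *
s=snap("wrist"); o=snap("side"); a=np.load("w2.pkl",allow_pickle=True)["frame"]; b=np.load("side0.pkl",allow_pickle=True)["frame"]
q=proj(s,[.506,.274,.046]).astype(int); u,v=q
f=lambda i:cv2.resize(i,(400,300))
v1=np.hstack([f(a[105:225,170:330]),f(s["frame"][max(0,v-60):v+60,max(0,u-80):u+80])])
v2=np.hstack([f(b[140:188,184:248]),f(o["frame"][140:188,184:248])])
cv2.imwrite("pics/rk.png",np.vstack([v1,v2])[:,:,::-1]); print(r.get_obs()["tcp_pos"],q)
```

```text
[0.49159888 0.27113189 0.1806871 ] [248 169]
```

View pics/rk.png

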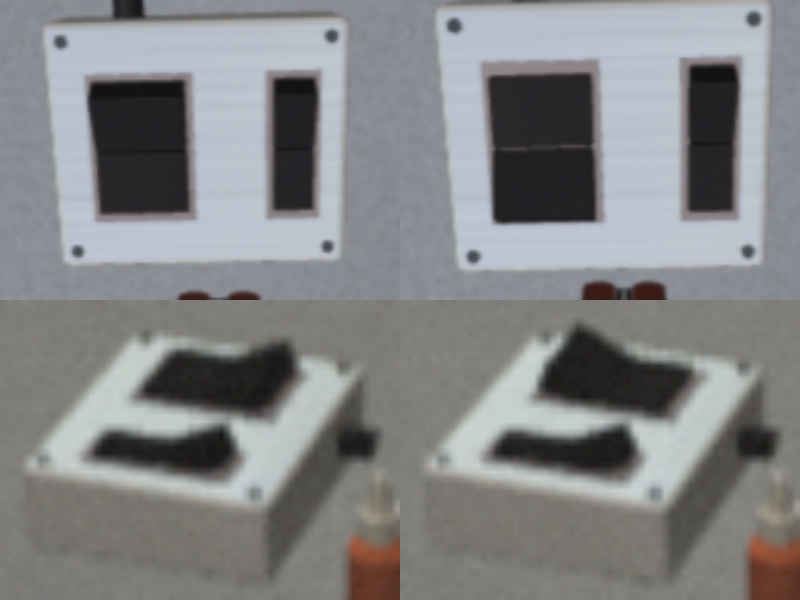

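The fan rocker has flipped to on and the lamp rocker is unchanged. Next is the trap.

Request:
{"method": "arm_command", "body": {
  "targets": [
    {"x":0.4,"y":-3.7,"z":0.5,"roll":0,"claw":0},
    {"x":0.4,"y":-3.7,"z":0.5,"roll":0,"claw":0},
    {"x":0.4,"y":-3.7,"z":0.5,"roll":0,"claw":0},
    {"x":0.4,"y":-3.7,"z":0.5,"roll":0,"claw":0},
    {"x":0.4,"y":-3.7,"z":0.5,"roll":0,"claw":0},
    {"x":0.4,"y":-3.7,"z":0,"roll":0,"claw":0},
    {"x":0,"y":0,"z":0,"roll":0,"claw":0},
    {"x":0,"y":0,"z":0,"roll":0,"claw":0},
    {"x":0,"y":0,"z":0,"roll":0,"claw":0},
    {"x":0,"y":0,"z":0,"roll":0,"claw":0}
  ]
}}

```text
time: 5.8
tcp_pos: [0.5109, 0.0416, 0.1928]
tool_rot: [0.972, -0.236, -0.01, 0.001]
contact_force: [-0.9, 0.9, -0.4]
gripper_width: 0.005
```

Run:
```python
from h import *
import pickle
s=snap("wrist"); save(s,"pics/w3.png"); pickle.dump(s,open("w3.pkl","wb"))
print(proj(s,[.588,.012,.097]).round(1), proj(s,[.588,.012,.086]).round(1),r.get_obs()["tcp_pos"])
g=cv2.medianBlur(cv2.cvtColor(s["frame"],cv2.COLOR_RGB2GRAY),3)
print(cv2.HoughCircles(g[:250],cv2.HOUGH_GRADIENT,1,5,param1=120,param2=18,minRadius=15,maxRadius=70)[0][:8])
```

```text
[243.9  90.7] [244.4  90.6] [0.51082722 0.04189271 0.19279692]
[[245.5  88.5  29.6]
 [246.5  83.5  38. ]
 [242.5  78.5  32.3]
 [252.5  95.5  32.2]
 [236.5  86.5  29.3]
 [238.5  93.5  30.1]
 [470.5 216.5  25.2]
 [243.5  98.5  29.9]]
```

View pics/w3.png

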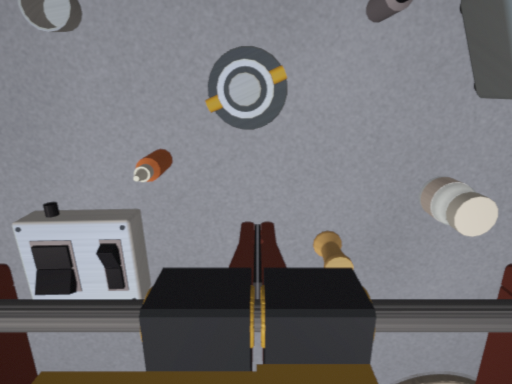

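The button is at (245,89), against a prediction of (244,91), so the estimate holds to about 1 mm.

Request:
{"method": "arm_command", "body": {
  "targets": [
    {"x":2.6,"y":-1,"z":0,"roll":0,"claw":0},
    {"x":2.6,"y":-1,"z":-1.5,"roll":0,"claw":0},
    {"x":2.5,"y":-1,"z":-2,"roll":0,"claw":0},
    {"x":0,"y":0,"z":-2,"roll":0,"claw":0},
    {"x":0,"y":0,"z":0,"roll":0,"claw":0},
    {"x":0,"y":0,"z":0,"roll":0,"claw":0},
    {"x":0,"y":0,"z":0,"roll":0,"claw":0}
  ]
}}

```text
time: 6.43
tcp_pos: [0.5904, 0.0232, 0.135]
tool_rot: [0.974, -0.226, -0.011, -0.001]
contact_force: [0.1, 0.2, -1.1]
gripper_width: 0.007
```

Request:
{"method": "arm_command", "body": {
  "targets": [
    {"x":-0.3,"y":-1.4,"z":-1,"roll":0,"claw":0},
    {"x":0,"y":0,"z":-1,"roll":0,"claw":0},
    {"x":0,"y":0,"z":0,"roll":0,"claw":0},
    {"x":0,"y":0,"z":0,"roll":0,"claw":0},
    {"x":0,"y":0,"z":0,"roll":0,"claw":0}
  ]
}}

```text
time: 6.85
tcp_pos: [0.5868, 0.0096, 0.1166]
tool_rot: [0.974, -0.225, -0.009, -0.001]
contact_force: [-0.1, -0.3, -1.0]
gripper_width: 0.004
```

Request:
{"method": "arm_command", "body": {
  "targets": [
    {"x":0.1,"y":0.1,"z":-0.8,"roll":0,"claw":0},
    {"x":0,"y":0,"z":-0.5,"roll":0,"claw":0},
    {"x":0,"y":0,"z":-0.3,"roll":0,"claw":0},
    {"x":0,"y":0,"z":0,"roll":0,"claw":0}
  ]
}}

```text
time: 7.18
tcp_pos: [0.5885, 0.0111, 0.1002]
tool_rot: [0.974, -0.225, -0.008, -0.002]
contact_force: [-0.2, -0.2, 0.5]
gripper_width: 0.005
```

Well centred. Now I press, mildly.

Request:
{"method": "arm_command", "body": {
  "targets": [
    {"x":0,"y":0,"z":-0.4,"roll":0,"claw":0},
    {"x":0,"y":0,"z":-0.3,"roll":0,"claw":0},
    {"x":0,"y":0,"z":-0.2,"roll":0,"claw":0},
    {"x":0,"y":0,"z":-0.1,"roll":0,"claw":0}
  ]
}}

```text
time: 7.52
tcp_pos: [0.5892, 0.0112, 0.0911]
tool_rot: [0.974, -0.225, -0.007, -0.002]
contact_force: [-6.7, -1.0, 17.9]
gripper_width: 0.003
```

Request:
{"method": "arm_command", "body": {
  "targets": [
    {"x":-0.05,"y":0,"z":-0.1,"roll":0,"claw":0},
    {"x":-0.05,"y":0,"z":-0.1,"roll":0,"claw":0},
    {"x":0,"y":0,"z":-0.1,"roll":0,"claw":0}
  ]
}}

```text
time: 7.77
tcp_pos: [0.5891, 0.0112, 0.0914]
tool_rot: [0.974, -0.225, -0.006, -0.002]
contact_force: [-4.6, -0.4, 10.4]
gripper_width: 0.006
```

Request:
{"method": "arm_command", "body": {
  "targets": [
    {"x":-0.05,"y":0,"z":-0.15,"roll":0,"claw":0},
    {"x":-0.05,"y":0,"z":-0.15,"roll":0,"claw":0},
    {"x":-0.05,"y":0,"z":-0.15,"roll":0,"claw":0},
    {"x":-0.05,"y":0,"z":-0.15,"roll":0,"claw":0},
    {"x":-0.05,"y":0,"z":-0.15,"roll":0,"claw":0},
    {"x":-0.05,"y":0,"z":-0.15,"roll":0,"claw":0}
  ]
}}

```text
time: 8.27
tcp_pos: [0.5891, 0.0112, 0.0912]
tool_rot: [0.974, -0.225, -0.003, -0.002]
contact_force: [-4.0, -0.5, 13.9]
gripper_width: 0.004
```

Steady at 14 N with the button fully down. I hold for another 2.2 s or so.

Request:
{"method": "arm_command", "body": {
  "targets": [
    {"x":-0.05,"y":0,"z":-0.15,"roll":0,"claw":0},
    {"x":-0.05,"y":0,"z":-0.15,"roll":0,"claw":0},
    {"x":-0.05,"y":0,"z":-0.15,"roll":0,"claw":0},
    {"x":-0.05,"y":0,"z":-0.15,"roll":0,"claw":0},
    {"x":-0.05,"y":0,"z":-0.15,"roll":0,"claw":0},
    {"x":-0.05,"y":0,"z":-0.15,"roll":0,"claw":0},
    {"x":-0.05,"y":0,"z":-0.15,"roll":0,"claw":0},
    {"x":-0.05,"y":0,"z":-0.15,"roll":0,"claw":0},
    {"x":-0.05,"y":0,"z":-0.15,"roll":0,"claw":0},
    {"x":-0.05,"y":0,"z":-0.15,"roll":0,"claw":0},
    {"x":-0.05,"y":0,"z":-0.15,"roll":0,"claw":0},
    {"x":-0.05,"y":0,"z":-0.15,"roll":0,"claw":0}
  ]
}}

```text
time: 9.27
tcp_pos: [0.5891, 0.0112, 0.0913]
tool_rot: [0.974, -0.226, 0.005, -0.003]
contact_force: [-4.4, -0.9, 13.4]
gripper_width: 0.003
```

Request:
{"method": "arm_command", "body": {
  "targets": [
    {"x":-0.05,"y":0,"z":-0.15,"roll":0,"claw":0},
    {"x":-0.05,"y":0,"z":-0.15,"roll":0,"claw":0},
    {"x":-0.05,"y":0,"z":-0.15,"roll":0,"claw":0},
    {"x":-0.05,"y":0,"z":-0.15,"roll":0,"claw":0},
    {"x":-0.05,"y":0,"z":-0.15,"roll":0,"claw":0},
    {"x":-0.05,"y":0,"z":-0.15,"roll":0,"claw":0},
    {"x":-0.05,"y":0,"z":-0.15,"roll":0,"claw":0},
    {"x":-0.05,"y":0,"z":-0.15,"roll":0,"claw":0},
    {"x":-0.05,"y":0,"z":-0.15,"roll":0,"claw":0},
    {"x":-0.05,"y":0,"z":-0.15,"roll":0,"claw":0}
  ]
}}

```text
time: 10.1
tcp_pos: [0.5891, 0.0112, 0.0913]
tool_rot: [0.974, -0.227, 0.011, -0.003]
contact_force: [-3.3, -1.3, 13.1]
gripper_width: 0.003
```

Request:
{"method": "arm_command", "body": {
  "targets": [
    {"x":0,"y":0,"z":0.7,"roll":0,"claw":0},
    {"x":0,"y":0,"z":1.5,"roll":0,"claw":0},
    {"x":0,"y":0,"z":3,"roll":0,"claw":0},
    {"x":0,"y":0,"z":3,"roll":0,"claw":0},
    {"x":-1.5,"y":-2.5,"z":2,"roll":0,"claw":0},
    {"x":-2,"y":-3.2,"z":0,"roll":0,"claw":0},
    {"x":-2,"y":-3.2,"z":0,"roll":0,"claw":0},
    {"x":-2,"y":-3.2,"z":0,"roll":0,"claw":0},
    {"x":-2,"y":-3.2,"z":0,"roll":0,"claw":0},
    {"x":-2,"y":-3.2,"z":0,"roll":0,"claw":0},
    {"x":-2,"y":-2,"z":0,"roll":0,"claw":0},
    {"x":0,"y":0,"z":0,"roll":0,"claw":0}
  ]
}}

```text
time: 11.1
tcp_pos: [0.4481, -0.1967, 0.1999]
tool_rot: [0.975, -0.223, 0.014, -0.005]
contact_force: [-0.3, -1.0, -0.6]
gripper_width: 0.005
```

Request:
{"method": "arm_command", "body": {
  "targets": [
    {"x":0,"y":0,"z":0,"roll":0,"claw":0},
    {"x":0,"y":0,"z":0,"roll":0,"claw":0},
    {"x":0,"y":0,"z":0,"roll":0,"claw":0}
  ]
}}

```text
time: 11.35
tcp_pos: [0.4479, -0.1971, 0.2001]
tool_rot: [0.974, -0.224, 0.014, -0.005]
contact_force: [-0.0, -0.3, 0.6]
gripper_width: 0.003
```

Run:
```python
from h import *
import pickle
s=snap("wrist"); t=snap("top"); t0=pickle.load(open("top0.pkl","rb"))["frame"]
print(proj(s,[.515,-.235,.088]).round(1),r.get_obs()["tcp_pos"])
g=cv2.cvtColor(s["frame"],cv2.COLOR_RGB2GRAY)
for c in cv2.findContours((g[:260]<40).astype(np.uint8),cv2.RETR_EXTERNAL,cv2.CHAIN_APPROX_NONE)[0]:
    if cv2.contourArea(c)>200: e=cv2.fitEllipse(c); print(e,onz(s,*e[0],.088),onz(s,*e[0],.08))
f=lambda i:cv2.resize(i[145:205,215:285],(300,257))
cv2.imwrite("pics/w4.png",np.vstack([s["frame"][:300],np.hstack([f(t0),f(t["frame"])])[:,:512]])[:,:,::-1])
```

```text
[263.8 102.9] [ 0.44818238 -0.19666703  0.20006624]
((267.73187255859375, 245.05101013183594), (19.718629837036133, 42.99515914916992), 170.75108337402344) [ 0.39427613 -0.18143022  0.088     ] [ 0.39076685 -0.17992214  0.08      ]
((246.34986877441406, 245.02122497558594), (19.597023010253906, 43.157894134521484), 9.01604175567627) [ 0.40316235 -0.16284168  0.088     ] [ 0.399911   -0.16079407  0.08      ]
((269.1864318847656, 99.89599609375), (39.050357818603516, 40.17616271972656), 154.07460021972656) [ 0.51522842 -0.24014358  0.088     ] [ 0.51522978 -0.24033966  0.08      ]
((132.84469604492188, 65.58590698242188), (14.435230255126953, 19.801450729370117), 116.20789337158203) [ 0.58953838 -0.14990186  0.088     ] [ 0.59169659 -0.14747868  0.08      ]
```

View pics/w4.png

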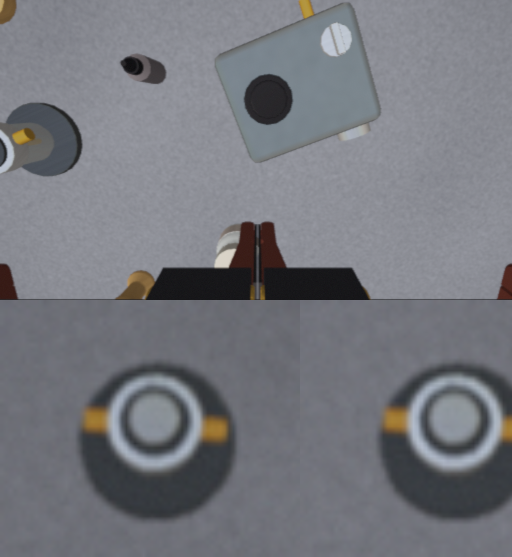

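The trap has not moved. The two views put the switch at (0.515, -0.235) and (0.515, -0.240), so I aim for y = -0.237.

Request:
{"method": "arm_command", "body": {
  "targets": [
    {"x":2.2,"y":-1.5,"z":-1,"roll":0,"claw":0},
    {"x":2.2,"y":-1.5,"z":-2,"roll":0,"claw":0},
    {"x":2.2,"y":-1.3,"z":-2,"roll":0,"claw":0},
    {"x":0,"y":0,"z":-2,"roll":0,"claw":0},
    {"x":0,"y":0,"z":0,"roll":0,"claw":0},
    {"x":0,"y":0,"z":0,"roll":0,"claw":0},
    {"x":0,"y":0,"z":0,"roll":0,"claw":0}
  ]
}}

```text
time: 12.03
tcp_pos: [0.5233, -0.2332, 0.1282]
tool_rot: [0.976, -0.216, 0.016, -0.006]
contact_force: [0.3, 1.1, 0.2]
gripper_width: 0.003
```

Request:
{"method": "arm_command", "body": {
  "targets": [
    {"x":-0.9,"y":-0.4,"z":-1,"roll":0,"claw":0},
    {"x":0,"y":0,"z":-1,"roll":0,"claw":0},
    {"x":0,"y":0,"z":-0.6,"roll":0,"claw":0},
    {"x":0,"y":0,"z":0,"roll":0,"claw":0},
    {"x":0,"y":0,"z":0,"roll":0,"claw":0}
  ]
}}

```text
time: 12.45
tcp_pos: [0.517, -0.2351, 0.1061]
tool_rot: [0.976, -0.215, 0.019, -0.006]
contact_force: [-0.8, -0.1, 0.3]
gripper_width: 0.008
```

Request:
{"method": "arm_command", "body": {
  "targets": [
    {"x":-0.2,"y":-0.2,"z":-0.7,"roll":0,"claw":0},
    {"x":0,"y":0,"z":-0.5,"roll":0,"claw":0},
    {"x":0,"y":0,"z":-0.4,"roll":0,"claw":0},
    {"x":0,"y":0,"z":-0.3,"roll":0,"claw":0}
  ]
}}

```text
time: 12.78
tcp_pos: [0.5166, -0.2373, 0.0877]
tool_rot: [0.977, -0.214, 0.021, -0.006]
contact_force: [-1.6, 0.1, 6.2]
gripper_width: 0.012
```

Request:
{"method": "arm_command", "body": {
  "targets": [
    {"x":0,"y":0,"z":-0.3,"roll":0,"claw":0},
    {"x":0,"y":0,"z":-0.2,"roll":0,"claw":0}
  ]
}}

```text
time: 12.95
tcp_pos: [0.5166, -0.2374, 0.0825]
tool_rot: [0.977, -0.214, 0.021, -0.006]
contact_force: [-1.1, 0.2, 4.3]
gripper_width: 0.008
```

Request:
{"method": "arm_command", "body": {
  "targets": [
    {"x":0,"y":0,"z":-0.25,"roll":0,"claw":0},
    {"x":0,"y":0,"z":-0.25,"roll":0,"claw":0}
  ]
}}

```text
time: 13.12
tcp_pos: [0.5168, -0.2374, 0.0797]
tool_rot: [0.976, -0.215, 0.021, -0.006]
contact_force: [-13.9, 5.3, 45.9]
gripper_width: 0.0
```

Request:
{"method": "arm_command", "body": {
  "targets": [
    {"x":0,"y":0,"z":-0.2,"roll":0,"claw":0},
    {"x":0,"y":0,"z":-0.2,"roll":0,"claw":0}
  ]
}}

```text
time: 13.28
tcp_pos: [0.5167, -0.2374, 0.0801]
tool_rot: [0.976, -0.215, 0.021, -0.006]
contact_force: [-7.6, 2.6, 21.0]
gripper_width: 0.005
```

The switch bottomed at z = 0.080. I lift straight up, go clear and take a last look.

Request:
{"method": "arm_command", "body": {
  "targets": [
    {"x":0,"y":0,"z":1,"roll":0,"claw":0},
    {"x":0,"y":0,"z":2,"roll":0,"claw":0},
    {"x":0,"y":0,"z":3,"roll":0,"claw":0},
    {"x":0,"y":0,"z":3,"roll":0,"claw":0},
    {"x":0,"y":0,"z":3,"roll":0,"claw":0},
    {"x":-1,"y":-3.5,"z":0,"roll":0,"claw":0},
    {"x":-1,"y":-3.5,"z":0,"roll":0,"claw":0},
    {"x":-1,"y":-3.5,"z":0,"roll":0,"claw":0},
    {"x":-1,"y":-3.5,"z":0,"roll":0,"claw":0},
    {"x":0,"y":0,"z":0,"roll":0,"claw":0},
    {"x":0,"y":0,"z":0,"roll":0,"claw":0},
    {"x":0,"y":0,"z":0,"roll":0,"claw":0}
  ]
}}

```text
time: 14.28
tcp_pos: [0.4758, -0.3816, 0.2087]
tool_rot: [0.977, -0.212, 0.024, -0.005]
contact_force: [0.6, 0.3, -0.3]
gripper_width: 0.005
```

Run:
```python
from h import *
import pickle
a=pickle.load(open("side0.pkl","rb"))["frame"]; t=snap("top")["frame"]; b=snap("side")["frame"]; t0=pickle.load(open("top0.pkl","rb"))["frame"]
f=lambda i,y,x:cv2.resize(i[y:y+84,x:x+112],(400,300))
d=cv2.resize(cv2.absdiff(t,t0),(400,300))
cv2.imwrite("pics/fin.png",np.vstack([np.hstack([f(a,255,200),f(b,255,200)]),np.hstack([cv2.resize(t,(400,300)),d])])[:,:,::-1])
print(r.get_obs()["tcp_pos"])
```

```text
[ 0.47666945 -0.3798158   0.20862165]
```

View pics/fin.png

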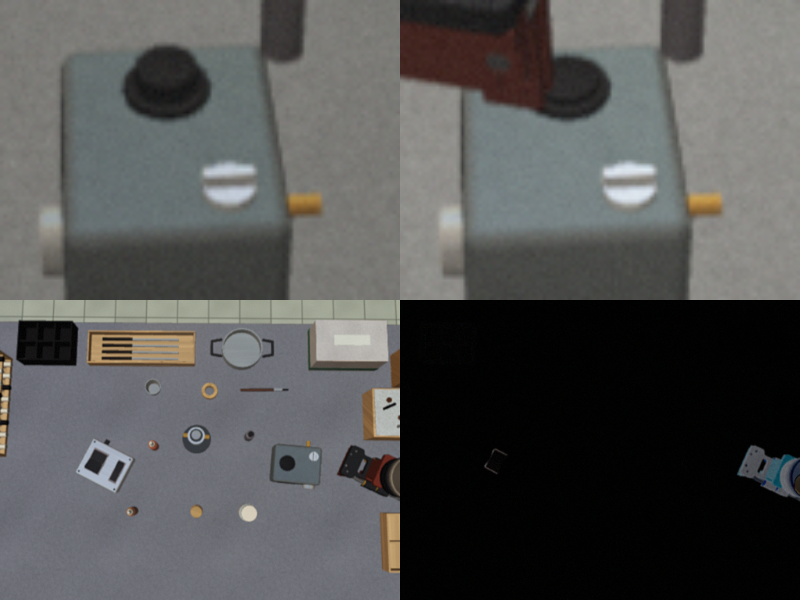

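The start switch is pushed in. In the difference image only the fan rocker and the arm have changed.

```bash
python3 -c "
from cell import order; print(order.finish_job())"
```

```text
the job is handed in; nothing more can be done
None
```

The airbrush station is ready: all three presses were made in the order asked, and I handed the job in at about 14.4 s.

| Step | What was done | Check |
|---|---|---|
| Fan rocker | Pressed to its stop, with the fingertips at z = 46 mm and about 35 N | Pictures show it flipped to on. The lamp rocker is still off. |
| Bleed button | Pressed to 91 mm and held at 10–18 N for about 2.6 s, then released | The later top view shows the trap where it stood. That the button came back up was not measured on its own. |
| Start switch | Pushed in to 80 mm, with a peak of about 46 N at the fingertips | The side view shows it down, close to its collar. |

- **Everything else:** the difference between the first and last top views shows only the fan rocker and the arm changed. The arm ended clear of everything, with no contact force.
- **Small disagreements:** the top and wrist views put the start switch about 5 mm apart, so I aimed between them. One hold reading showed the bleed button at 91.4 mm (10 N). From there on it stayed at 91.2–91.3 mm for over 2 s.

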